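Zero the peak pointer and load the next battery cell

ROBOT

A 6-joint arm with a two-finger parallel gripper is mounted at the origin on the work surface. World frame = base frame: x ahead of the robot, y to its left, z up, the work surface at z = 0. Lengths are in mm, angles in rad, forces in N, time in s.
With the tool pointing down it reaches from about 275 to 1000 mm from the base axis. Payload 8.4 kg.
Tool frame: the origin (TCP) lies between the finger pads; the fingertips stand 22 mm ahead of it and the grasp point (between the pads) lies 3 mm ahead of it; z points along the fingers, y is the line along which they close (so a half turn about z gives the same grasp; the last joint's range is limited). The gripper opens to 85 mm and grips with 20 to 120 N. Pads are 22 mm wide; open, the fingers measure 114 mm over their backs; the gripper's body (76 mm by 85 mm) begins 54 mm behind the grasp point. The pads swing forward as they close: fully open they stand 13 mm farther back than shut.
Start: joints at [1.22, 0.353, 1.633, -0, 1.155, -0.002], TCP at [213.605, 587.368, 253.281] pointing down, gripper open.
Joint ranges: [-2.63, 2.63], [-0.92, 2.1], [0.06, 2.66], [-1.3, 4.44], [0, 2.69], [-3.02, 3.02]. Speed limits (rad/s): [2.22, 2.22, 2.79, 3.14, 3.14, 3.14].

INTERFACE

Orientations are given as [roll, pitch, yaw] about the fixed x, y, z axes, in that order (R = Rz(yaw) Ry(pitch) Rx(roll)).
In Python, from rig import r, grab_frame gives the robot as it stands.
- The arm moves only by the shell command python3 -m inch 'ROWS' [FORCE]. ROWS is JSON, a list of rows, each a list of 7 numbers: the turn, a rotation vector about the tool's x, y, z as a fraction of full scale, then the shift along the tool's x, y, z as a fraction of full scale, then the closure, from 0 (fully open) to 1 (shut). In form: [[rx, ry, rz, dx, dy, dz, fingers], ...]. A call has 1 to 8 rows; each row shifts and turns the commanded pose from where the row before left it, along the tool's axes as they then stand; what a row does not reach is not made up. Full scale, the value 1, is 2.5 cm for a shift and pi rad for a turn. A row lasts 1/12 s, in which the tool goes at most 41.7 mm and 7.16 degrees, less where a joint would pass 70% of its speed; a pose out of reach is approached as far as the arm can. A call with a number of a shift or a turn outside -1 to 1 is refused whole. A call with a gripper value outside its range is refused whole. The fingers move at their own pace and stop on an object; FORCE is the grip in N (left out, the last holds). Time passes only in rows, so rows that do not move let the fingers close. It gives the time, the measured TCP pose, the force, the opening and the grip force at its end, in the units of the state.
- r.sense(): the state, without advancing time (a new reading comes with each control period).
- grab_frame(name): name is "scene" or "top"; returns a dict with "pixels" (400x640x3 uint8, red, green, blue), "z_map" (400x640 float32, mm along the optical axis (not along the pixel's ray), 0 where there is no reading), "vertical_fov" (degrees; the focal length in pixels is half the picture's height over the tangent of half this angle, whatever the lens; pixels are square), "cx", "cy" (the principal point, pixels), "cam_to_world" (4x4, takes a point from camera to world coordinates). Camera axes: x right, y down, z forward; pixel columns grow to the right and rows downward; lengths in mm; the calibration is good to about 2 mm. A picture is of the moment at which its call begins.
- r.sign_off(): hands the job in; it is judged then, once.
The state is a dict: "clock": time; "qpos": joint angles; "qvel": joint speeds; "joint_efforts": joint torques, N m; "eef_pos": TCP position; "tcp_rot": TCP orientation; "contact_force": force on the tool from outside, world axes, zero at the start; "wrist_torque": the same for the moment, N m; "opening": opening from 0.0 (shut) to 1.0 (fully open); "grasp_force": force on a finger pad.
Only numpy, scipy, OpenCV 4.12 (cv2) and the standard library are available. Lean on these libraries where they do the work, as an engineer would, in place of code of your own. Each camera call takes 0.05 s, during which the arm holds its last target. There are 200 camera calls.

TASK

Get the bench cell tester ready for the next scooter battery cell: first turn the square knob on the gauge back (anticlockwise seen from above) until its peak pointer rests against the zero stop, and only then take the long cell out of its storage sleeve and snap it sideways into the two spring clips of the tester, fully home, with its button end towards the tall end plate. Leave the pointer at zero and the cell let go, and do not shove the other things on the bench about.

Things in the scene. Friction and masses are not known exactly. Their poses are not given: they have to be found in the camera images.
- peak_knob (a joint): Angle of the reset knob and peak pointer, rad: 0 at the hard zero stop, growing clockwise seen from above, up to 4.7. Starts at 1.9 to 3.6, so several grasps are needed. Turning takes about 0.06 N m; it stays where it is left and stops dead at 0.
- knob_grip (a point): The height to grip the reset knob, on its upright axis. A square black knob with flat sides, 26 x 26 mm, 28 mm tall (its top 12 mm above this point, its underside 16 mm below), sides square to this point's x and y axes, which turn with the knob. The flat black peak pointer under it reaches 44 mm from the axis along x, as does the white mark on its top.
- cell_center (a point): Centre of the long battery cell: bare aluminium cylinder, 33 mm in diameter, 140 mm long with its 3 mm plus button, 0.2 to 0.35 kg. Its axis is y, the button at the -y end. It starts lying in the sleeve, 105 mm of it inside; the last 35 mm, with the button, stick out.
- cell_plus (a point): Tip of the plus button of the long cell, on its axis, 70 mm from the cell's centre; a black ring runs round the cell close to this end.
- holder_seat (a point): Where the centre of the long cell must lie in the tester: 36.5 mm above the bench. The cell lies along y, plus button towards -y; z is up; the knob's axis is 145 mm away towards +x. The cell is pressed in from above between two spring clips, 52 mm either side along y. Between the clips 90 mm are free for fingers; the base plate there is 28 mm below this point.
- sleeve_mouth (a point): Middle of the open mouth of the storage sleeve, on the stored cell's axis, 26.5 mm above the bench. Grey square tube fixed to the bench: bore 37 x 37 mm, 108 mm long towards +y, shut at the far end; outside 45 mm wide, top 27 mm above this point, foot plate 70 mm wide, 10 mm thick. The cell comes out straight along -y, where 150 mm of bench are clear.
- dial (a point): Middle of the white dial face, 106 mm across, under the knob, on top of a grey housing 120 x 140 mm and 47 mm high. Axes as holder_seat. The zero stop is marked by a small upright steel pin, 36 mm from the middle towards -x and +y; the pointer at zero lies against it.
- plus_clip (a point): Centre, on the seated cell's axis, of one of two like steel C-clips, open upwards: 14 mm long, 43 mm wide over its jaws. Its sprung lips are 9.5 mm above this point, its flares end about 20 mm above. The cell meets the lips 19 mm above home; about 10 to 18 N in all snap it past both clips, then it drops onto its seats.
- minus_clip (a point): The same point of the other clip, 104 mm away, at the end with the low, narrow end plate (its top 2 mm below this point).
- plus_plate (a point): Inner face of the tall, wide end plate, at cell axis height; its top is 10 mm higher. The plus button faces it. The two end plates' inner faces are 152 mm apart.
- short_cell: Bystander: a short cell, 33 mm in diameter, 70 mm tall, standing on end; origin at its underside. Not to be used.
- tape_roll: Bystander: roll of black tape lying flat, 76 mm across, 19 mm high; origin at its underside.
- screwdriver: Bystander: screwdriver lying on the bench, along its x axis.
- spray: Bystander: spray can standing upright, 58 mm across, 170 mm tall; origin at its underside.
Things that resemble listed ones, but are neither listed nor needed, are in the scene too. Leave any purple or yellow look-alike of the part that bears cell_center alone.

How it is judged:
By the outcome, as a careful person would: the job done as asked, in the order asked, and still so for the second after the job is handed in, with the robot touching nothing.
It also fails if it takes over 70 s, if anything falls off the work surface, if the arm or the gripper's body presses on something with over 40 N, if the wrist force passes 120 N, or if a joint passes its speed limit or range.

## Working session

There is one attempt and no reset: what is moved stays moved. The work goes in short steps, Python scripts to look and compute and a shell command to move; the robot and the scene stay as the last step left them, time stands still between calls to the robot, and variables do not carry over. Pictures are saved under pics/ and viewed, at most 10 in all, crops included, and the job is handed in when it is done.

```bash
mkdir -p pics; ls; cat > h.py <<'E'
from rig import r, grab_frame
import numpy as np, cv2, pickle
def snap(name,tag):
    f=grab_frame(name); pickle.dump(f,open(f'{tag}.pkl','wb')); return f
def load(tag): return pickle.load(open(f'{tag}.pkl','rb'))
def P(f,u,v,d=None,z=None):
    fl=200/np.tan(np.radians(f['vertical_fov'])/2)
    ray=np.array([(u-f['cx'])/fl,(v-f['cy'])/fl,1.]); M=np.array(f['cam_to_world'])
    if z is not None:
        w=M[:3,:3]@ray; return M[:3,3]+w*(z-M[2,3])/w[2]
    if d is None: d=f['z_map'][int(round(v)),int(round(u))]
    return M[:3,:3]@(ray*d)+M[:3,3]
def crop(f,x0,y0,x1,y1,k,out):
    cv2.imwrite(out,cv2.resize(f['pixels'][y0:y1,x0:x1,::-1],None,fx=k,fy=k,interpolation=cv2.INTER_CUBIC))
E
python3 - <<'E'
from h import *
for n in('scene','top'):
    f=snap(n,n+'0'); crop(f,0,0,640,400,1.25,f'pics/{n}0.png'); print(n,f['vertical_fov'],f['cx'],f['cy'],np.round(f['cam_to_world'],3).tolist())
print(r.sense())
E
```

```text
pics
scene 50.41469753734257 320.7911252743414 195.92238681186123 [[0.468, 0.664, -0.583, 1260.68], [0.884, -0.337, 0.325, -394.465], [0.02, -0.667, -0.744, 916.28], [0.0, 0.0, 0.0, 1.0]]
top 55.76073650120417 315.79746889239397 199.85598218492956 [[-0.024, -0.997, 0.076, 500.308], [-1.0, 0.025, 0.013, -43.463], [-0.015, -0.076, -0.997, 1308.205], [0.0, 0.0, 0.0, 1.0]]
{'clock': 0.1, 'qpos': array([ 1.21963608e+00,  3.53588488e-01,  1.63401513e+00, -4.64347308e-05,
        1.15518700e+00, -2.40577535e-03]), 'qvel': array([-0.00012156, -0.00178452, -0.00108053, -0.00153663,  0.00056485,
       -0.00100555]), 'joint_efforts': array([ 4.14720307e-04, -6.06353617e+01, -3.42817140e+01,  1.56122483e-04,
        4.10362001e-03, -6.14721031e-06]), 'eef_pos': array([213.46839786, 587.02049014, 252.6498364 ]), 'tcp_rot': array([-3.14039459e+00,  3.95771296e-05,  2.79285698e+00]), 'contact_force': array([-0.10764455, -0.16842103, -0.67446103]), 'wrist_torque': array([ 0.02880114, -0.04454935, -0.05816631]), 'grasp_force': 0.0, 'opening': 0.9996591780128866}
```

View pics/scene0.png

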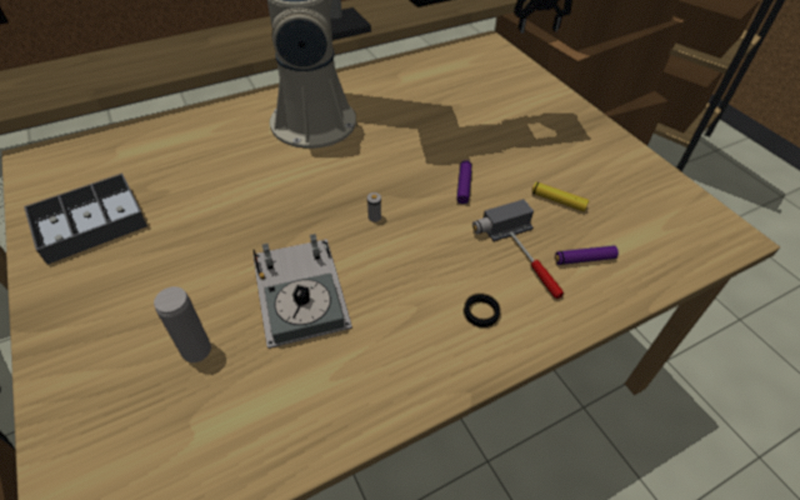

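View pics/top0.png

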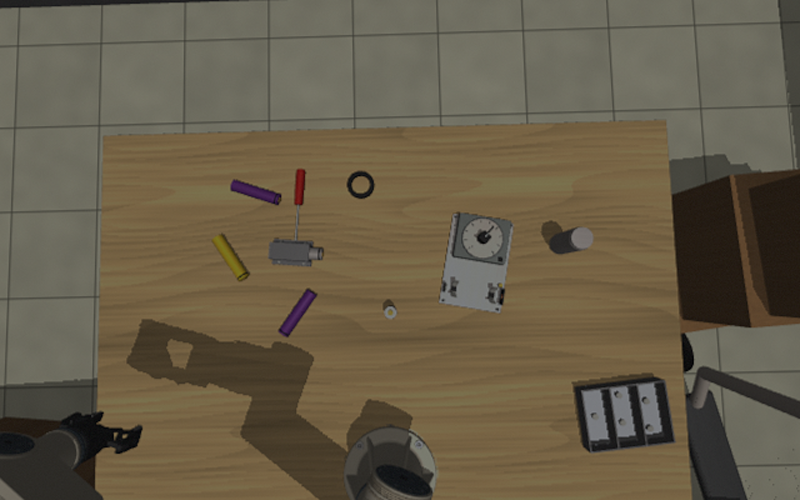

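Candidates for the cell, as 800-px scene pixels: purple look-alikes at (465,180) and (587,255), a yellow one at (560,196), the short standing cell at (375,207), and the bare aluminium cell in the grey sleeve at (484,226). I choose the one in the sleeve. The tester is at about (300,285) in the scene view and (477,262) in the top view. Next I'll check with a close crop.

```bash
python3 - <<'E'
from h import *
f=load('top0');g=load('scene0')
R=lambda f,x0,y0,x1,y1,w,h:cv2.resize(f['pixels'][y0:y1,x0:x1,::-1],(w,h),interpolation=cv2.INTER_CUBIC)
a=R(f,348,165,413,255,390,540)[:540]
b=R(f,210,185,265,220,400,255)
c=R(g,195,185,285,280,270,285); c=R(g,370,155,440,195,400,229)
out=np.zeros((540,795,3),np.uint8); out[:,:390]=a; out[:255,395:]=b; out[270:499,395:]=c
cv2.imwrite('pics/c1.png',out)
E
```

```text
(no output)
```

View pics/c1.png

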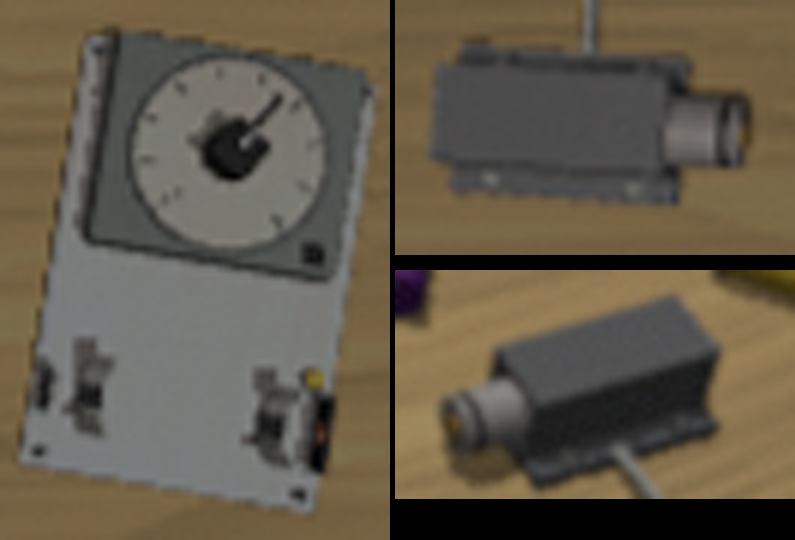

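The crop confirms the choice: the bare cell sits in the sleeve with its button and black ring sticking out to the right (−y). The tester's dark tall plate is at crop (318,432), so −y, and the low plate is at (42,385). The pointer runs from the knob at (235,152) to about (280,98). Now I'll measure these.

```bash
cat > m.py <<'E'
from h import *
def cloud(f):
    fl=200/np.tan(np.radians(f['vertical_fov'])/2)
    v,u=np.mgrid[0:400,0:640]; d=f['z_map'].astype(float)
    p=np.stack([(u-f['cx'])/fl*d,(v-f['cy'])/fl*d,d],-1); M=np.array(f['cam_to_world'])
    return p@M[:3,:3].T+M[:3,3]
E
python3 - <<'E'
from m import *
for n in('top','scene'):
    f=load(n+'0'); c=cloud(f); X,Y,Z=c[...,0],c[...,1],c[...,2]; px=f['pixels'].astype(int)
    d0=P(f,386,190) if n=='top' else P(f,302/1.25+8,300/1.25)
    s0=P(f,232,202) if n=='top' else P(f,515/1.25,215/1.25)
    print(n,d0,s0)
    near=np.hypot(X-d0[0],Y-d0[1])<130
    b=np.hypot(X-s0[0],Y-s0[1])
    for nm,m in(('housing',near&(Z>41)&(Z<53)&(np.hypot(X-d0[0],Y-d0[1])<95)),('white',near&(Z>41)&(Z<55)&(px.min(-1)>(115 if n=='top' else 120))&(np.hypot(X-d0[0],Y-d0[1])<62)),('sleeve',(b<90)&(Z>48)&(Z<60)),('knob',(np.hypot(X-d0[0],Y-d0[1])<50)&(Z>68))):
        q=c[m]; 
        if len(q)>5: print(nm,len(q),q.mean(0).round(1),'z',np.percentile(q[:,2],[5,50,95]).round(1),[np.round(t,1) for t in cv2.minAreaRect(q[:,:2].astype(np.float32))])
    # cell
    m=(Z>28)&(Z<50)&(b<130)&(Y<s0[1]-50); q=c[m]; print('cell',len(q),q[:,:2].min(0),q[:,:2].max(0),q.max(0))
    # clips
    q=c[(Z>15)&(Z<75)&(X<d0[0]-100)&(X>d0[0]-220)&(abs(Y-d0[1]-0)<110)]
    print('clips',[(p.round(0).tolist()) for p in q[::max(1,len(q)//40)]])
E
```

```text
top [ 619.84951351 -255.89734103   85.76872267] [596.19367919 253.24371554  50.84326062]
housing 1341 [ 623.  -259.9   46.4] z [42.1 46.3 50.8] [array([ 623.8, -260.6]), array([139.9, 120. ]), np.float64(79.0)]
white 38 [ 600.5 -262.7   47.4] z [43.6 47.2 51.8] [array([ 603.1, -255.3]), array([97.3, 56.1]), np.float64(69.5)]
sleeve 386 [600.8 258.6  51.4] z [48.4 51.3 54.5] [array([601.3, 259.1]), array([109. ,  45.1]), np.float64(84.8)]
knob 71 [ 623.4 -259.7   81.6] z [71.2 82.5 86.1] [array([ 624.8, -260. ]), array([25. , 26.4]), np.float64(43.8)]
cell 101 [481.07084863 169.62056879] [615.23347451 203.10812568] [615.23347451 203.10812568  48.8966788 ]
clips [[520.0, -304.0, 17.0], [512.0, -191.0, 59.0], [509.0, -185.0, 48.0], [506.0, -160.0, 32.0], [505.0, -189.0, 46.0], [503.0, -156.0, 34.0], [502.0, -184.0, 24.0], [499.0, -310.0, 18.0], [499.0, -177.0, 23.0], [496.0, -304.0, 17.0], [496.0, -154.0, 17.0], [496.0, -181.0, 17.0], [493.0, -285.0, 58.0], [492.0, -310.0, 18.0], [492.0, -178.0, 17.0], [490.0, -281.0, 27.0], [490.0, -290.0, 51.0], [489.0, -159.0, 35.0], [489.0, -188.0, 
[... 1661 characters left out ...]
.0, 35.0], [482.0, -188.0, 28.0], [500.0, -162.0, 34.0], [453.0, -283.0, 44.0], [506.0, -184.0, 47.0], [448.0, -306.0, 47.0], [505.0, -193.0, 46.0], [503.0, -161.0, 28.0], [455.0, -279.0, 35.0], [513.0, -181.0, 44.0], [454.0, -282.0, 32.0], [510.0, -184.0, 38.0], [455.0, -286.0, 31.0], [505.0, -188.0, 32.0], [460.0, -307.0, 43.0], [453.0, -270.0, 16.0], [469.0, -309.0, 49.0], [500.0, -190.0, 18.0], [488.0, -292.0, 56.0], [473.0, -308.0, 44.0], [476.0, -314.0, 47.0], [487.0, -283.0, 42.0], [493.0, -287.0, 46.0], [490.0, -290.0, 41.0], [487.0, -293.0, 35.0], [486.0, -293.0, 29.0], [478.0, -311.0, 26.0], [486.0, -315.0, 33.0], [487.0, -314.0, 21.0], [496.0, -312.0, 21.0], [497.0, -308.0, 15.0]]
```

```bash
R='[[0,0,0,-1,-0.97,0,0.4],[0,0,0,-1,-0.97,0,0.4],[0,0,0,-1,-0.97,0,0.4],[0,0,0,-1,-0.97,0,0.4],[0,0,0,-1,-0.97,0,0.4],[0,0,0,-1,-0.97,0,0.4],[0,0,0,-1,-0.97,0,0.4],[0,0,0,-1,-0.97,0,0.4]]'
python3 -m inch '[[0,0,0,-1,-0.97,0,0.4],[0,0,0,-1,-0.97,0,0.4],[0,0,0,-1,-0.97,0,0.4],[0,0,0,-1,-0.97,0,0.4],[0,0,0,-1,-0.97,0,0.4],[0,0,0,-1,-0.97,0,0.4],[0,0,0,-1,-0.97,0,0.4],[0,0,0,-1,-0.97,0,0.4]]' 40
```

```text
clock: 0.77
eef_pos: [335.5, 335.0, 253.1]
tcp_rot: [-3.141, -0.0, 2.793]
contact_force: [0.2, 0.0, 0.1]
opening: 0.604
grasp_force: 0.0
```

```bash
python3 -m inch '[[0,0,0,-1,-0.97,0,0.4],[0,0,0,-1,-0.97,0,0.4],[0,0,0,-1,-0.97,0,0.4],[0,0,0,-1,-0.97,0,0.4],[0,0,0,-1,-0.97,0,0.4],[0,0,0,-1,-0.97,0,0.4],[0,0,0,-1,-0.97,0,0.4],[0,0,0,-1,-0.97,0,0.4]]'
python3 -m inch '[[0,0,0,-1,-0.97,0,0.4],[0,0,0,-1,-0.97,0,0.4],[0,0,0,-1,-0.97,0,0.4],[0,0,0,-1,-0.97,0,0.4],[0,0,0,-1,-0.97,0,0.4],[0,0,0,-1,-0.97,0,0.4],[0,0,0,-1,-0.97,0,0.4],[0,0,0,-1,-0.97,0,0.4]]'
python3 -m inch '[[0.0,0,0.039,0,0,0,0.4],[0,0,0.039,0,0,0,0.4],[0,0,0.039,0,0,0,0.4],[0,0,0.039,0,0,0,0.4],[0,0,0.039,0,0,0,0.4],[0,0,0.039,0,0,0,0.4],[0,0,0.039,0,0,0,0.4],[0,0,0.039,0,0,0,0.4]]'
```

```text
clock: 1.43
eef_pos: [457.1, 84.3, 253.2]
tcp_rot: [-3.142, -0.0, 2.793]
contact_force: [-0.0, 0.7, -0.5]
opening: 0.604
grasp_force: 0.0
clock: 2.1
eef_pos: [578.8, -166.4, 252.9]
tcp_rot: [3.142, -0.001, 2.793]
contact_force: [-0.2, 1.6, 0.5]
opening: 0.601
grasp_force: 0.0
clock: 2.77
eef_pos: [578.3, -164.6, 252.9]
tcp_rot: [-3.141, -0.0, 1.807]
contact_force: [-0.3, -0.3, -0.6]
opening: 0.602
grasp_force: 0.0
```

```bash
python3 -m inch '[[0.0,0,0.039,0,0,0,0.4],[0,0,0.039,0,0,0,0.4],[0,0,0.039,0,0,0,0.4],[0,0,0.039,0,0,0,0.4],[0,0,0.039,0,0,0,0.4],[0,0,0.039,0,0,0,0.4],[0,0,0.039,0,0,0,0.4],[0,0,0.039,0,0,0,0.4]]'
python3 -m inch '[[0.0,0,0.039,0,0,0,0.4],[0,0,0.039,0,0,0,0.4],[0,0,0.039,0,0,0,0.4],[0,0,0.039,0,0,0,0.4],[0,0,0.039,0,0,0,0.4],[0,0,0.039,0,0,0,0.4],[0,0,0.039,0,0,0,0.4],[0,0,0.039,0,0,0,0.4]]'
python3 -m inch '[[0.0,0,0.039,0,0,0,0.4],[0,0,0.039,0,0,0,0.4],[0,0,0.039,0,0,0,0.4],[0,0,0.039,0,0,0,0.4],[0,0,0.039,0,0,0,0.4]]'
python3 -m inch '[[0,0,0,1,0.366,0,0.4],[0,0,0,1,0.366,0,0.4],[0,0,0,1,0.366,0,0.4],[0,0,0,1,0.366,0,0.4],[0,0,0,0,0,1,0.4],[0,0,0,0,0,1,0.4],[0,0,0,0,0,1,0.4],[0,0,0,0,0,0,0.4]]'
```

```text
clock: 3.43
eef_pos: [578.3, -164.5, 252.9]
tcp_rot: [-3.141, 0.0, 0.826]
contact_force: [0.2, 0.0, -0.6]
opening: 0.602
grasp_force: 0.0
clock: 4.1
eef_pos: [578.3, -164.6, 252.9]
tcp_rot: [-3.142, 0.001, -0.154]
contact_force: [0.7, 0.1, -0.8]
opening: 0.604
grasp_force: 0.0
clock: 4.52
eef_pos: [578.3, -164.6, 252.9]
tcp_rot: [3.141, 0.001, -0.766]
contact_force: [-0.1, -0.8, 0.2]
opening: 0.599
grasp_force: 0.0
clock: 5.18
eef_pos: [622.7, -259.0, 172.6]
tcp_rot: [3.138, 0.008, -0.761]
contact_force: [-1.4, 1.3, -0.5]
opening: 0.6
grasp_force: 0.0
```

```bash
python3 -m inch '[[0,0,0,0,0,1,0.4],[0,0,0,0,0,1,0.4],[0,0,0,0,0,0.8,0.4],[0,0,0,0,0,0,0.4],[0,0,0,0,0,0,0.4]]'
python3 - <<'E'
from h import *
f=snap('scene','s1'); crop(f,190,180,300,290,5,'pics/s1.png'); print(r.sense()['eef_pos'],r.sense()['tcp_rot'],r.sense()['qpos'])
E
```

```text
clock: 5.6
eef_pos: [625.6, -259.9, 108.5]
tcp_rot: [3.141, 0.001, -0.76]
contact_force: [-0.2, -0.4, 1.2]
opening: 0.598
grasp_force: 0.0
[ 626.44129861 -260.27075247  109.68403547] [-3.14126941e+00 -8.50704610e-04 -7.60246478e-01] [-3.95986113e-01  5.82738727e-01  1.61661240e+00 -1.28070656e-06
  9.41331483e-01  1.93505731e+00]
```

View pics/s1.png

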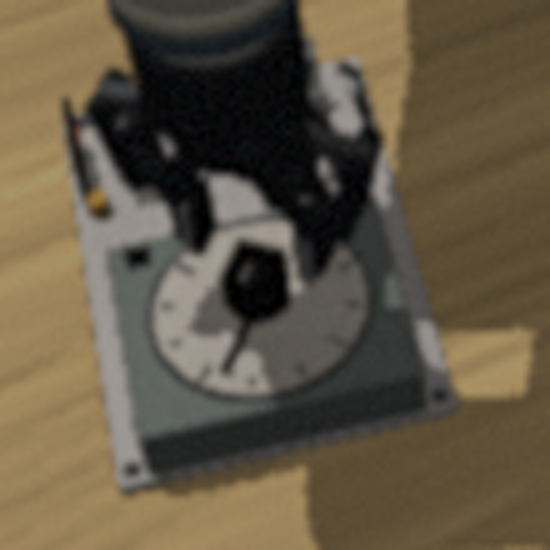

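The fingers at crop (200,230) and (315,260) straddle the knob at (255,280), and the pointer, with its tip at (228,370), is square to the finger line. I'll lower and grip.

```bash
python3 -m inch '[[0,0,0,0,0,0.6,0.4],[0,0,0,0,0,0.55,0.4],[0,0,0,0,0,0,0.4],[0,0,0,0,0,0,1],[0,0,0,0,0,0,1],[0,0,0,0,0,0,1],[0,0,0,0,0,0,1],[0,0,0,0,0,0,1]]' 40
```

```text
clock: 6.32
eef_pos: [623.3, -263.0, 81.1]
tcp_rot: [3.136, 0.001, -0.759]
contact_force: [-14.5, -13.1, 8.7]
opening: 0.298
grasp_force: 41.7
```

```bash
python3 -m inch '[[0,0,-0.039,0,0,0,1],[0,0,-0.039,0,0,0,1],[0,0,0,0,0,0,1],[0,0,0,0,0,0,1]]' 40
python3 -c "
from h import *
s=r.sense();print(s['wrist_torque'],s['contact_force'])"
```

```text
clock: 6.65
eef_pos: [623.3, -262.9, 81.1]
tcp_rot: [3.137, 0.002, -0.514]
contact_force: [-14.0, -12.2, 8.9]
opening: 0.298
grasp_force: 41.7
[-1.98299598  2.24267648  0.06241138] [-13.96673961 -12.18516375   8.94809246]
```

```bash
python3 -m inch '[[0,0,0,-0.05,0.15,0,1],[0,0,0,0,0,0,1],[0,0,-0.039,0,0,0,1],[0,0,-0.039,0,0,0,1],[0,0,-0.039,0,0,0,1],[0,0,-0.039,0,0,0,1],[0,0,-0.039,0,0,0,1],[0,0,-0.039,0,0,0,1]]' 40
python3 -c "
from h import *
s=r.sense();print(s['wrist_torque'],s['contact_force'])"
```

```text
clock: 7.32
eef_pos: [623.0, -262.8, 81.1]
tcp_rot: [3.141, -0.0, 0.226]
contact_force: [-4.1, 0.5, 8.0]
opening: 0.295
grasp_force: 42.1
[ 0.42114273  0.77559432 -0.08817427] [-4.09448208  0.50781614  8.0469797 ]
```

```bash
python3 -m inch '[[0,0,-0.039,0,0,0,1],[0,0,-0.039,0,0,0,1],[0,0,-0.039,0,0,0,1],[0,0,-0.039,0,0,0,1],[0,0,-0.039,0,0,0,1],[0,0,-0.039,0,0,0,1],[0,0,-0.039,0,0,0,1],[0,0,-0.039,0,0,0,1]]' 40
python3 -m inch '[[0,0,-0.039,0,0,0,1],[0,0,-0.039,0,0,0,1],[0,0,-0.039,0,0,0,1],[0,0,-0.039,0,0,0,1],[0,0,0,0,0,0,1]]' 40
python3 - <<'E'
from h import *
s=r.sense();print(s['wrist_torque'],s['contact_force'])
f=snap('scene','s2'); crop(f,190,180,300,290,5,'pics/s2.png')
E
```

```text
clock: 7.98
eef_pos: [622.6, -262.5, 81.0]
tcp_rot: [-3.141, -0.0, 1.206]
contact_force: [-5.0, 2.5, 9.6]
opening: 0.292
grasp_force: 42.3
clock: 8.4
eef_pos: [622.4, -262.5, 81.0]
tcp_rot: [-3.14, -0.0, 1.698]
contact_force: [-6.2, 1.0, 9.4]
opening: 0.293
grasp_force: 42.4
[0.22778354 1.30218409 0.05418648] [-6.2076705   0.99990289  9.4033105 ]
```

View pics/s2.png

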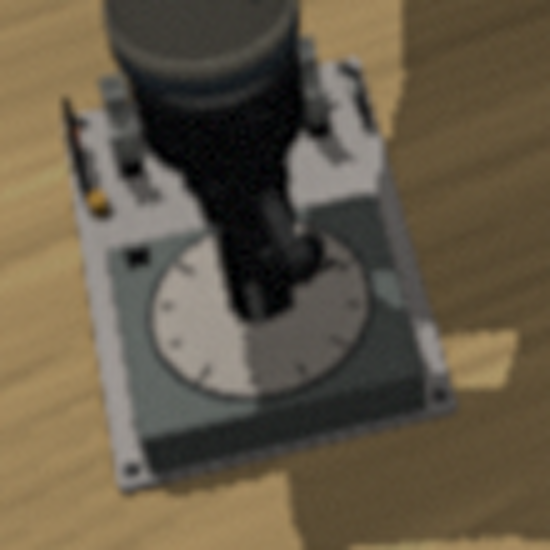

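The knob is gripped at crop (258,295) and the pointer is now hidden behind the fingers. I'll feel for the stop with the wrist torque.

```bash
cat > t.py <<'E'
from h import *
s=r.sense();print('TZ',s['wrist_torque'].round(2),'yaw',s['tcp_rot'][2].round(3))
E
python3 -m inch '[[0,0,-0.039,0,0,0,1],[0,0,-0.039,0,0,0,1],[0,0,0,0,0,0,1]]'|grep -E 'clock'; python3 t.py
python3 -m inch '[[0,0,-0.02,0,0,0,1],[0,0,0,0,0,0,1]]'|grep -E 'clock'; python3 t.py
python3 -m inch '[[0,0,-0.02,0,0,0,1],[0,0,0,0,0,0,1]]'|grep -E 'clock'; python3 t.py
python3 -m inch '[[0,0,-0.015,0,0,0,1],[0,0,0,0,0,0,1]]'|grep -E 'clock'; python3 t.py
```

```text
clock: 8.7
TZ [0.18 1.37 0.08] yaw 1.943
clock: 8.87
TZ [0.14 1.39 0.07] yaw 2.002
clock: 9.03
TZ [0.08 1.4  0.05] yaw 2.065
clock: 9.2
TZ [0.05 1.4  0.08] yaw 2.111
```

```bash
python3 -m inch '[[0,0,-0.015,0,0,0,1],[0,0,0,0,0,0,1]]'|grep -E 'clock'; python3 t.py
python3 -m inch '[[0,0,-0.015,0,0,0,1],[0,0,0,0,0,0,1]]'|grep -E 'clock'; python3 t.py
python3 -m inch '[[0,0,-0.01,0,0,0,1],[0,0,0,0,0,0,1]]'|grep -E 'clock'; python3 t.py
```

```text
clock: 9.37
TZ [0.01 1.43 0.09] yaw 2.158
clock: 9.53
TZ [-0.16  1.24 -1.58] yaw 2.202
clock: 9.7
TZ [-0.29  0.97 -1.56] yaw 2.232
```

```bash
python3 -m inch '[[0,0,0,0,0,0,0.45],[0,0,0,0,0,0,0.45],[0,0,0,0,0,0,0.45],[0,0,0,0,0,-0.5,0.45],[0,0,0,0,0,-1,0.4],[0,0,0,0,0,-1,0.3],[0,0,0,0,0,-1,0.3],[0,0,0,0,0,-1,0.3]]'
python3 -m inch '[[0,0,0.039,1,0,-1,0.3],[0,0,0.039,1,0,-1,0.3],[0,0,0.039,1,0,0,0.3],[0,0,0.039,1,0,0,0.3],[0,0,0.039,1,0,0,0.3],[0,0,0.039,1,0,0,0.3],[0,0,0,1,0,0,0.3],[0,0,0,1,0,0,0.3]]'
```

```text
clock: 10.37
eef_pos: [623.0, -262.6, 194.2]
tcp_rot: [3.141, 0.001, 2.234]
contact_force: [1.6, -1.2, -0.0]
opening: 0.705
grasp_force: 0.0
clock: 11.03
eef_pos: [575.2, -74.1, 243.4]
tcp_rot: [3.14, 0.0, 1.498]
contact_force: [0.5, -0.5, 0.6]
opening: 0.698
grasp_force: 0.0
```

```bash
python3 - <<'E'
from m import *
f=snap('scene','s3'); g=snap('top','t3')
R=lambda f,x0,y0,x1,y1,w,h:cv2.resize(f['pixels'][y0:y1,x0:x1,::-1],(w,h),interpolation=cv2.INTER_CUBIC)
cv2.imwrite('pics/s3.png',np.hstack([R(f,215,200,285,260,490,420),R(g,365,170,405,210,300,420) if 0 else R(g,364,168,408,212,300,420)]))
for f in (f,g):
    c=cloud(f);m=(np.hypot(c[...,0]-623,c[...,1]+262)<40)&(c[...,2]>72); q=c[m]
    print([np.round(t,1) for t in cv2.minAreaRect(q[:,:2].astype(np.float32))])
E
```

```text
[array([ 624.2, -261.9]), array([26.6, 26.4]), np.float64(35.7)]
[array([ 623.5, -260.1]), array([25.2, 27.4]), np.float64(32.2)]
```

View pics/s3.png

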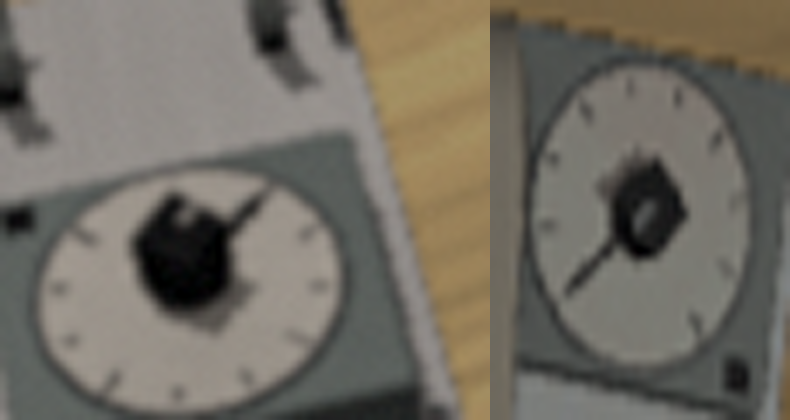

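The pointer now points to −x,+y, with its tip at (265,190) in the left view and (570,293) in the right one, and it rests at the zero pin. Next is the sleeve.

```bash
python3 -m inch '[[0,0,0.006,1,0,0,0.3],[0,0,0,1,0,0,0.3],[0,0,0,1,0,0,0.3],[0,0,0,1,0,0,0.3],[0,0,0,1,0,0,0.3],[0,0,0,1,0,0,0.3],[0,0,0,1,0,0,0.3],[0,0,0,1,0,0,0.3]]'
python3 -m inch '[[0,0,0,1,0,0,0.3],[0,0,0,1,-0.1,0,0.3],[0,0,0,0,0,1,0.3],[0,0,0,0,0,1,0.3],[0,0,0,0,0,1,0.3],[0,0,0,0,0,1,0.3],[0,0,0,0,0,0,0.3],[0,0,0,0,0,0,0.3]]'
python3 - <<'E'
from m import *
print(r.sense()['eef_pos'])
for t in('top0','scene0'):
    c=cloud(load(t)); q=c.reshape(-1,3); q=q[(q[:,2]>38)&(q[:,2]<50)&(q[:,1]>172)&(q[:,1]<203)&(abs(q[:,0]-595)<25)]
    print(t,len(q),q.mean(0),q[:,:2].min(0),q[:,:2].max(0),q[:,2].max())
E
```

```text
clock: 11.8
eef_pos: [593.4, 124.5, 242.8]
tcp_rot: [3.141, 0.0, 1.48]
contact_force: [0.9, -0.1, 1.3]
opening: 0.701
grasp_force: 0.0
clock: 12.47
eef_pos: [594.7, 173.3, 141.7]
tcp_rot: [-3.14, 0.001, 1.48]
contact_force: [-0.1, -0.3, -0.2]
opening: 0.7
grasp_force: 0.0
[594.7044749  173.27390564 141.73204014]
top0 59 [594.92037099 187.60774356  42.08639142] [581.50542646 173.56394541] [605.57729122 202.09812318] 47.96119537698519
scene0 70 [598.2214943  187.50994224  42.51073921] [582.33068404 172.23056062] [617.33069078 202.74019216] 49.18000326694482
```

```bash
python3 -m inch '[[0,0,0,0.55,0,0,0.3],[0,0,0,0,0,1,0.3],[0,0,0,0,0,1,0.3],[0,0,0,0,0,1,0.3],[0,0,0,0,0,0.8,0.3],[0,0,0,0,0,0.4,0.3],[0,0,0,0,0,0.25,0.3],[0,0,0,0,0,0,0.3]]'
python3 -m inch '[[0,0,0,0,0,0,1],[0,0,0,0,0,0,1],[0,0,0,0,0,0,1],[0,0,0,0,0,0,1],[0,0,0,0,0,0,1]]' 50
```

```text
clock: 13.13
eef_pos: [596.9, 187.9, 31.1]
tcp_rot: [3.141, -0.0, 1.48]
contact_force: [-0.4, -1.4, -0.8]
opening: 0.699
grasp_force: 0.0
clock: 13.55
eef_pos: [595.9, 187.6, 32.4]
tcp_rot: [-3.141, -0.0, 1.479]
contact_force: [-6.2, -0.2, 6.9]
opening: 0.37
grasp_force: 48.6
```

```bash
python3 -m inch '[[0,0,0,0,-0.04,0,1],[0,0,0,-0.4,0,0,1],[0,0,0,-0.6,0,0,1],[0,0,0,-0.6,0,0,1],[0,0,0,-0.6,0,0,1],[0,0,0,-0.6,0,0,1],[0,0,0,-0.6,0,0,1],[0,0,0,0,0,0,1]]' 60
python3 -m inch '[[0,0,0,-0.6,0,0,1],[0,0,0,-0.6,0,0,1],[0,0,0,-0.3,0,0,1],[0,0,0,0,0,0,1],[0,0,0,0,0,0,1]]' 60
python3 - <<'E'
from h import *
f=snap('scene','s4'); crop(f,340,130,460,220,5,'pics/s4.png')
E
```

```text
clock: 14.22
eef_pos: [586.9, 99.5, 30.7]
tcp_rot: [-3.141, 0.001, 1.478]
contact_force: [-0.6, -3.1, 0.4]
opening: 0.367
grasp_force: 59.2
clock: 14.63
eef_pos: [583.9, 65.0, 30.6]
tcp_rot: [-3.141, 0.0, 1.478]
contact_force: [-0.1, -0.0, -3.5]
opening: 0.368
grasp_force: 59.4
```

View pics/s4.png

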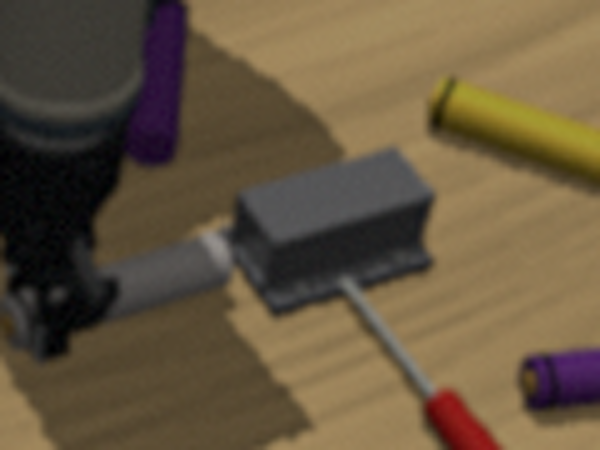

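The cell is out of the sleeve, with its far end at crop (225,255) just clear of the mouth, held level at (45,315). I'll lower it to the bench to regrip at its centre.

```bash
python3 -m inch '[[0,0,0,0,0,0.2,1],[0,0,0,0,0,0,1]]'
python3 -m inch '[[0,0,0,0,0,0.06,1],[0,0,0,0,0,0,1]]'
python3 -m inch '[[0,0,0,0,0,0.04,1],[0,0,0,0,0,0,1]]'
```

```text
clock: 14.85
eef_pos: [583.8, 66.1, 25.0]
tcp_rot: [-3.141, 0.0, 1.48]
contact_force: [-0.1, -0.2, -2.6]
opening: 0.367
grasp_force: 59.4
clock: 15.02
eef_pos: [583.9, 66.0, 23.8]
tcp_rot: [-3.141, 0.0, 1.48]
contact_force: [-1.2, 0.2, -3.0]
opening: 0.361
grasp_force: 59.4
clock: 15.18
eef_pos: [584.2, 65.9, 23.2]
tcp_rot: [-3.142, -0.0, 1.48]
contact_force: [0.1, 0.0, -2.3]
opening: 0.368
grasp_force: 59.4
```

```bash
python3 -m inch '[[0,0,0,0,0,-0.02,0.5],[0,0,0,0,0,0,0.5],[0,0,0,0,0,0,0.5],[0,0,0,0.6,0,0,0.5],[0,0,0,0.7,0,0,0.5],[0,0,0,0.7,0,0,0.5],[0,0,0,0.08,0,0,0.5],[0,0,0,0,0,0,0.5]]'
python3 - <<'E'
from m import *
print(r.sense()['eef_pos'],r.sense()['contact_force'])
for n in('scene','top'):
    f=snap(n,n+'5'); c=cloud(f); q=c.reshape(-1,3); q=q[(q[:,2]>10)&(q[:,2]<40)&(q[:,1]>20)&(q[:,1]<195)&(abs(q[:,0]-588)<35)]
    e=q[abs(q[:,1]-115)>35]; lo=e[e[:,1]<80]; hi=e[e[:,1]>150]
    print(n,len(q),q[:,1].min(),q[:,1].max(),q[:,2].max(), lo.mean(0) if len(lo) else 0, hi.mean(0) if len(hi) else 0)
crop(load('scene5'),320,130,440,220,5,'pics/s5.png')
E
```

```text
clock: 15.85
eef_pos: [589.1, 118.9, 23.9]
tcp_rot: [3.141, -0.0, 1.481]
contact_force: [0.3, -0.2, 0.4]
opening: 0.503
grasp_force: 0.0
[589.1241431  118.85411134  23.93703258] [ 0.28936975 -0.20622837  0.42772743]
scene 406 46.61446140573963 188.07573974782167 39.647852506349295 [591.00971407  61.09291644  26.82082863] [600.76651062 176.48002942  27.81699415]
top 92 47.673570222025916 78.75581693359605 36.12600977356601 [584.73259979  63.36838859  29.20662891] 0
```

View pics/s5.png

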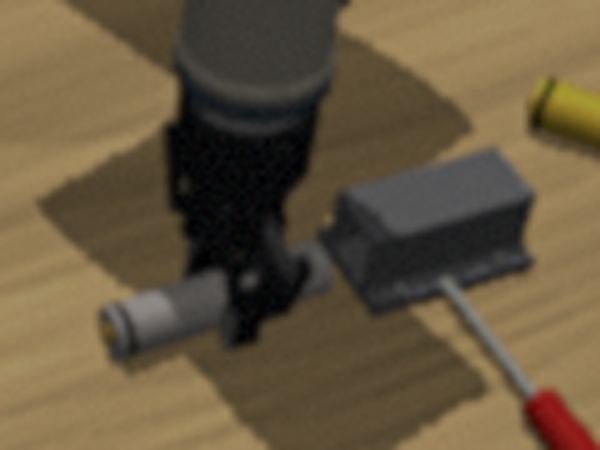

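The cell lies on the bench from the button at crop (105,335) to the tail at (325,265), with the fingers round its middle. I'll shift 2 mm and grip.

```bash
python3 -m inch '[[0,0,0,-0.08,0,0,0.5],[0,0,0,0,0,0,1],[0,0,0,0,0,0,1],[0,0,0,0,0,0,1],[0,0,0,0,0,-0.3,1],[0,0,0,0,0,-1,1],[0,0,0,0,0,-1,1],[0,0,0,0,0,-1,1]]' 80
python3 -m inch '[[0,0,0.0325,0,0,-1,1],[0,0,0,0,0,-1,1],[0,0,0,-0.915,-0.1,0,1],[0,0,0,-0.915,-0.1,0,1],[0,0,0,-0.915,-0.1,0,1],[0,0,0,-0.915,-0.1,0,1],[0,0,0,-0.915,-0.1,0,1],[0,0,0,-0.915,-0.1,0,1]]' 80
python3 -m inch '[[0,0,0,-0.915,-0.1,0,1],[0,0,0,-0.915,-0.1,0,1],[0,0,0,-0.915,-0.1,0,1],[0,0,0,-0.915,-0.1,0,1],[0,0,0,-0.915,-0.1,0,1],[0,0,0,-0.915,-0.1,0,1],[0,0,0,0,0,0,1],[0,0,0,0,0,0,1]]' 80
```

```text
clock: 16.62
eef_pos: [588.1, 115.1, 106.9]
tcp_rot: [-3.14, 0.0, 1.479]
contact_force: [1.0, 0.3, -2.8]
opening: 0.359
grasp_force: 79.5
clock: 17.28
eef_pos: [546.8, -17.5, 156.4]
tcp_rot: [-3.141, -0.0, 1.377]
contact_force: [1.0, -0.5, -3.1]
opening: 0.356
grasp_force: 79.8
clock: 17.95
eef_pos: [506.0, -149.1, 156.4]
tcp_rot: [-3.141, -0.0, 1.375]
contact_force: [0.9, 0.7, -2.6]
opening: 0.357
grasp_force: 79.8
```

```bash
python3 -m inch '[[0,0,0,-0.88,-0.09,0,1],[0,0,0,-0.88,-0.09,0,1],[0,0,0,-0.88,-0.09,0,1],[0,0,0,-0.88,-0.09,0,1],[0,0,0,0,0,1,1],[0,0,0,0,0,1,1],[0,0,0,0,0,0,1],[0,0,0,0,0,0,1]]' 80
python3 - <<'E'
from m import *
s=r.sense();print(s['eef_pos'],s['tcp_rot'],s['contact_force'])
yh=np.array([.1908,.9816]); xh=np.array([.9816,-.1908]); C=np.array([481.5,-232.9])
for n in('scene','top'):
    f=snap(n,n+'6'); c=cloud(f).reshape(-1,3); a=(c[:,:2]-C)@yh; b=(c[:,:2]-C)@xh
    for nm,z0,z1,lo in(('cell',84,125,25),('clip/plate',22,62,25)):
        for sg in(1,-1):
            m=(c[:,2]>z0)&(c[:,2]<z1)&(a*sg>lo)&(a*sg<90)&(abs(b)<32); 
            if m.sum()>3: print(n,nm,sg,m.sum(),'y',a[m].min().round(1),a[m].max().round(1),'x',b[m].min().round(1),b[m].max().round(1),'z',c[m,2].max().round(1),'xtop',b[m][c[m,2]>c[m,2].max()-5].mean().round(1))
R=lambda f,x0,y0,x1,y1,w,h:cv2.resize(f['pixels'][y0:y1,x0:x1,::-1],(w,h),interpolation=cv2.INTER_CUBIC)
cv2.imwrite('pics/s6.png',np.hstack([R(load('scene6'),195,155,285,245,450,450),R(load('top6'),345,195,415,265,350,450)]))
E
```

```text
clock: 18.62
eef_pos: [480.0, -231.8, 105.5]
tcp_rot: [-3.138, -0.001, 1.378]
contact_force: [-0.3, -0.1, -1.8]
opening: 0.357
grasp_force: 79.8
[ 480.0484752  -231.75856849  105.54471412] [-3.13846537e+00 -1.03063633e-03  1.37784169e+00] [-0.31657911 -0.12590545 -1.75963748]
scene cell 1 224 y 25.1 72.6 x -14.3 16.7 z 117.9 xtop 0.2
scene cell -1 198 y -66.9 -25.4 x -12.7 19.2 z 119.3 xtop 1.9
scene clip/plate 1 112 y 43.9 78.8 x -22.8 22.5 z 58.9 xtop 0.3
scene clip/plate -1 134 y -81.2 -46.3 x -22.4 31.1 z 60.7 xtop 12.5
top cell 1 139 y 32.4 74.0 x -16.7 16.3 z 121.1 xtop 0.6
top clip/plate 1 30 y 46.2 80.1 x -22.1 21.6 z 60.7 xtop 4.5
```

View pics/s6.png

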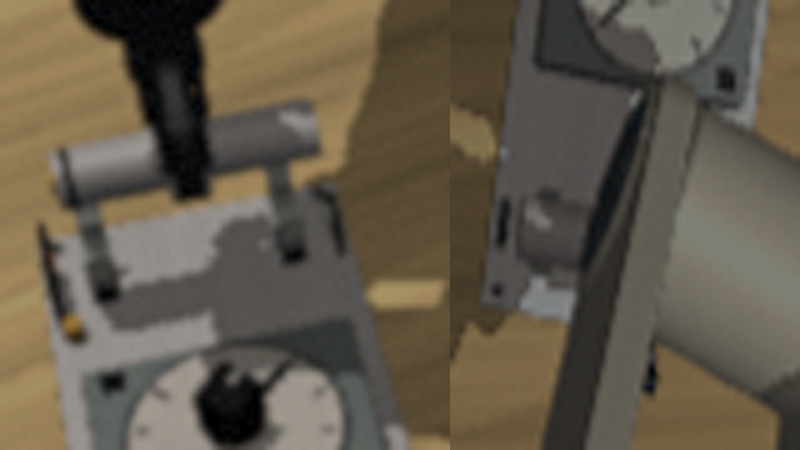

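The held cell at scene crop (185,150) lies above and parallel to the two clips at (100,250) and (285,220), button towards the tall plate at (50,260). The pointer is still at zero. A 3.5 mm shift along the axis is needed, then press down.

```bash
python3 -m inch '[[0,0,0,-0.14,-0.02,0,1],[0,0,0,0,0,0.6,1],[0,0,0,0,0,0.6,1],[0,0,0,0,0,0.25,1],[0,0,0,0,0,0,1],[0,0,0,0,0,0,1]]' 100
python3 -m inch '[[0,0,0,0,0,0.15,1],[0,0,0,0,0,0.1,1],[0,0,0,0,0,0,1]]' 100
```

```text
clock: 19.22
eef_pos: [480.0, -236.2, 70.6]
tcp_rot: [3.141, 0.0, 1.378]
contact_force: [-1.3, 0.1, -2.9]
opening: 0.353
grasp_force: 101.6
clock: 19.47
eef_pos: [480.0, -236.3, 64.0]
tcp_rot: [3.141, 0.0, 1.377]
contact_force: [0.2, -0.4, -1.4]
opening: 0.356
grasp_force: 101.8
```

```bash
python3 -m inch '[[0,0,0,0,0,0.1,1],[0,0,0,0,0,0.1,1],[0,0,0,0,0,0,1]]' 100
python3 -m inch '[[0,0,0,0,0,0.1,1],[0,0,0,0,0,0.1,1],[0,0,0,0,0,0,1]]' 100
python3 -m inch '[[0,0,0,0,0,0.1,1],[0,0,0,0,0,0.05,1],[0,0,0,0,0,0,1]]' 100
```

```text
clock: 19.72
eef_pos: [480.0, -236.4, 59.1]
tcp_rot: [3.141, 0.0, 1.377]
contact_force: [-0.3, -0.4, 2.9]
opening: 0.353
grasp_force: 102.6
clock: 19.97
eef_pos: [480.0, -236.4, 54.0]
tcp_rot: [3.141, 0.0, 1.377]
contact_force: [-0.6, -1.2, 1.1]
opening: 0.354
grasp_force: 102.6
clock: 20.22
eef_pos: [479.7, -236.1, 49.8]
tcp_rot: [3.142, 0.0, 1.377]
contact_force: [1.3, -1.4, -1.1]
opening: 0.357
grasp_force: 102.4
```

```bash
python3 -m inch '[[0,0,0,0,0,0.1,1],[0,0,0,0,0,0.06,1],[0,0,0,0,0,0,1]]' 100
python3 -m inch '[[0,0,0,0,0,0.06,1],[0,0,0,0,0,0,1]]' 100
python3 -m inch '[[0,0,0,0,0,0.06,1],[0,0,0,0,0,0,1]]' 100
```

```text
clock: 20.47
eef_pos: [479.5, -236.0, 45.4]
tcp_rot: [-3.141, -0.0, 1.378]
contact_force: [2.0, -0.7, -7.3]
opening: 0.354
grasp_force: 101.4
clock: 20.63
eef_pos: [479.6, -236.0, 44.2]
tcp_rot: [-3.141, -0.0, 1.378]
contact_force: [1.3, 1.1, -6.4]
opening: 0.351
grasp_force: 101.8
clock: 20.8
eef_pos: [479.7, -236.1, 44.0]
tcp_rot: [-3.141, -0.0, 1.377]
contact_force: [-1.4, 1.6, 13.2]
opening: 0.352
grasp_force: 104.0
```

The cell pulled itself down, then met firm contact at TCP z 44, which is the expected seated height. I'll release and check.

```bash
python3 -m inch '[[0,0,0,0,0,0.03,1],[0,0,0,0,0,0,1],[0,0,0,0,0,0,0.45],[0,0,0,0,0,0,0.45],[0,0,0,0,0,0,0.45],[0,0,0,0,0,-0.4,0.45],[0,0,0,0,0,-1,0.4],[0,0,0,0,0,-1,0.4]]'
python3 -m inch '[[0,0,0,0,0,-1,0.4],[0,0,0,0,0,-1,0.4],[0,0,0,1,0,-1,0.4],[0,0,0,1,0,-1,0.4],[0,0,0,1,0,0,0.4],[0,0,0,1,0,0,0.4],[0,0,0,1,0,0,0.4],[0,0,0,1,0,0,0.4]]'
python3 -m inch '[[0,0,0,1,0,0,0.4],[0,0,0,1,0,0,0.4],[0,0,0,1,0,0,0.4],[0,0,0,1,0,0,0.4],[0,0,0,1,0,0,0.4],[0,0,0,1,0,0,0.4],[0,0,0,0,0,0,0.4],[0,0,0,0,0,0,0.4]]'
python3 - <<'E'
from m import *
yh=np.array([.1908,.9816]); xh=np.array([.9816,-.1908]); C=np.array([481.5,-232.9])
for n in('scene','top'):
    f=snap(n,n+'7'); c=cloud(f).reshape(-1,3); a=(c[:,:2]-C)@yh; b=(c[:,:2]-C)@xh
    k=(abs(a)<40)&(abs(b)<4)&(c[:,2]>30); print(n,'top z along',[np.median(c[k&(abs(a-t)<8),2]).round(1) for t in(-30,0,30)])
    k=(abs(b)<5)&(c[:,2]>45); print('y',a[k&(abs(a)<85)].min(),a[k&(abs(a)<85)].max())
    q=c[(np.hypot(c[:,0]-623,c[:,1]+262)<40)&(c[:,2]>72)]; print([np.round(t,1) for t in cv2.minAreaRect(q[:,:2].astype(np.float32))])
R=lambda f,x0,y0,x1,y1,w,h:cv2.resize(f['pixels'][y0:y1,x0:x1,::-1],(w,h),interpolation=cv2.INTER_CUBIC)
cv2.imwrite('pics/s7.png',np.hstack([R(load('scene7'),195,185,285,275,450,450),R(load('top7'),345,165,415,255,350,450)]))
E
```

```text
clock: 21.47
eef_pos: [478.7, -235.7, 102.5]
tcp_rot: [-3.139, -0.001, 1.378]
contact_force: [0.4, -0.8, 0.3]
opening: 0.601
grasp_force: 0.0
clock: 22.13
eef_pos: [508.4, -87.8, 203.1]
tcp_rot: [3.141, 0.0, 1.377]
contact_force: [0.5, 0.2, -0.9]
opening: 0.6
grasp_force: 0.0
clock: 22.8
eef_pos: [537.2, 59.2, 202.6]
tcp_rot: [-3.141, 0.0, 1.38]
contact_force: [-0.0, -0.8, 0.4]
opening: 0.599
grasp_force: 0.0
scene top z along [np.float64(53.4), np.float64(54.2), np.float64(54.1)]
y -79.92124641579703 69.05393839568656
[array([ 623.7, -261.7]), array([27.5, 27. ]), np.float64(35.8)]
top top z along [np.float64(54.3), np.float64(51.2), np.float64(53.4)]
y -78.52273339130554 69.96421880750002
[array([ 624., -261.]), array([25.3, 26.3]), np.float64(31.3)]
```

View pics/s7.png

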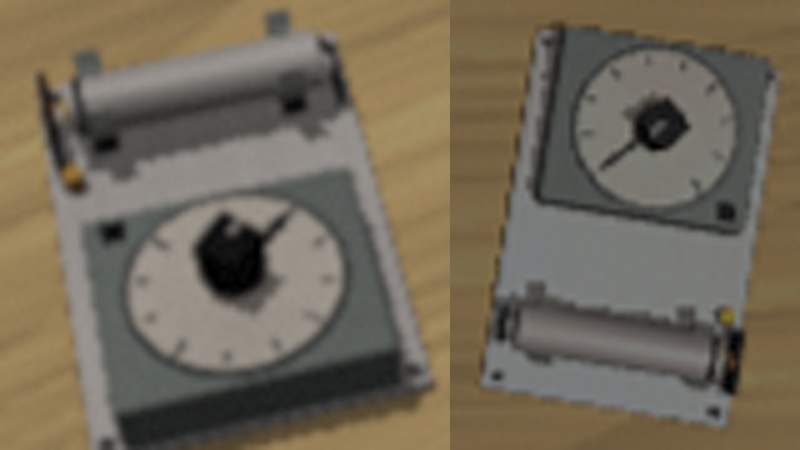

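The cell is seated and level: its top is at about 53–54 mm (53 expected), centred between the plates, with the button and black ring at left crop (75,100) facing the tall plate. The pointer tip at (290,210) is still at zero, so I'm handing in.

```bash
python3 -c "
from rig import r
print(r.sign_off())"
```

```text
the job is handed in; nothing more can be done
None
```

I turned the knob back until the pointer rests at the zero stop, then snapped the cell fully home in both clips, button towards the tall plate, let it go, and handed the job in at about 23 s; no verdict came back.

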